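Check a carved board under the pointer and show it to the camera

TASK

Move the cross-slide by its yellow knob so that the board's blue dot stands right under the brass pointer for a moment, then the red dot, with the board staying in its seat. Then take the carved board by its handle, draw it out from under the pointer and hold it in the air with the middle of the rosette straight above the red ball of the camera's post, 70 mm above the ball's centre, carved face turned squarely up to the camera's lens and the long side of the board level. Finish while holding it there, still and touching nothing else with it; do not knock the pointer or the camera stand, and leave the other tools where they are.

Things in the scene. Friction and masses are not known exactly. Their poses are not given: they have to be found in the camera images.
- board: Carved wooden board, 190 x 90 x 22 mm, 140 to 250 g: head 100 (x) by 90 (y) mm, handle 32 mm wide sticking out 90 mm to its -x. Origin under the head's middle, on the underside; z out of the carved face, x away from the handle along the length. Lies loose on the carrier's pad, face up, between stops rising 6 mm above its underside (under 1.5 mm play): lifted 10 to 15 mm it is free of them.
- rosette (a point): Middle of the carved rosette (48 mm across) on the face of the board's head, at (0, 0, 22) mm in the board's frame; axes as the board's.
- blue_dot (a point): Middle of the blue painted dot (12 mm across) on the board's face, near the corner on the handle side, at (-36, 30, 22) mm in the board's frame.
- red_dot (a point): Middle of the red painted dot (12 mm across) on the board's face, at the opposite corner, far from the handle, at (36, -30, 22) mm in the board's frame.
- handle (a point): Middle of the handle, at (-95, 0, 11) mm in the board's frame: the place to grip it, across its 32 mm width. Below the handle there is at least 20 mm of free space, beside it more than 60 mm to the knob.
- knob (a point): On the axis of the carrier's yellow upright knob (18 mm diameter, 42 mm tall), 12 mm below its top, 30 mm above the carrier's plate. Grip it and move it level: the carrier with the board follows in both directions on two slides along slide_base's x and y (about 2 N friction each, no spring, stays where left; +-65 mm of travel each way from mid-travel). Axes as slide_base.
- seat (a point): Middle of the top of the carrier's black rest pad on which the board's head lies (directly under the board's origin). Moves with the knob, which lies at (-130, 90) mm from it in slide_base's axes.
- slide_base: Green base of the cross-slide, 260 x 200 x 14 mm, fixed to the bench; origin under its middle, x along its length (away from the robot). The board starts with its x along this x.
- pointer_tip (a point): Tip of the fixed brass pointer that points straight down, 24 mm above the seated board's face. Its level arm, 156 to 174 mm above the bench, runs from it towards slide_base's +x (away from the robot) to a post 215 mm off; the way out towards the robot is open.
- camera_stand: Fixed camera stand; origin at the foot of a thin steel post (8 mm thick) ending in a red ball of 16 mm diameter whose centre is 100 mm above the bench. A column 470 mm tall stands 330 mm off to its +y and carries the camera; z up. Base plate 100 x 420 x 10 mm from y = -40 to 380 mm.
- camera_head: White camera, 44 mm square, black lens; origin at the middle of the lens's front, z out of the camera's back (opposite to its look). It looks down, 35 degrees off the vertical, at the view point 240 mm before the lens; x level, equal to camera_stand's x. Rightly shown, the board has its z parallel to this z and its x level, in line with this x.
- view_point (a point): The place in the air for the middle of the rosette: straight above the red ball, 170 mm above the bench, 70 mm above the ball's centre.
- gouge_a: Bystander: carving gouge with a wooden handle, 215 mm long, 26 mm high, lying near the robot; origin where handle and blade meet.
- gouge_b: Bystander: gouge with a yellow handle, 215 mm long, 26 mm high, beyond the cross-slide; origin where handle and blade meet.
- mallet: Bystander: white mallet, 100 mm long head of 66 mm diameter, in the cardboard tray; origin under the head.
- sanding_block: Bystander: grey block 100 x 60 x 30 mm lying on the bench; origin under its middle.
- pine_block: Bystander: pine block 50 x 50 x 80 mm standing on the bench; origin under its middle.
- bench_brush: Bystander: brush lying on the bench, origin on its underside.
There are look-alikes about, which are no part of the job. There is more than one size of the board; the one meant has the size given above.

How it is judged (in metres and radians):
On the way, in this order (a step that is already met when the one before it is completed fails the run):
1. blue dot under the pointer, board in its seat (horizontal distance between blue_dot and pointer_tip below 0.006 m and distance between rosette and seat below 0.029 m and horizontal distance between rosette and seat below 0.006 m), for 0.3 s.
2. red dot under the pointer, board in its seat (horizontal distance between red_dot and pointer_tip below 0.006 m and distance between rosette and seat below 0.029 m and horizontal distance between rosette and seat below 0.006 m), for 0.3 s.
At the end, for the whole second after the job is handed in: The board is held still by its handle in the fingers: middle of the rosette within 18 mm of the view point, face within 10 degrees of square to the lens, long axis within 10 degrees of level, the board not touching the camera stand (distance between rosette and view_point below 0.018 m and angle between the z axis of board and the z axis of camera_head, either way round below 0.18 rad and angle between board's own z axis and vertical below 1.2 rad and angle between board's own x axis and vertical between 1.39 and 1.75 rad and contact force between the fingers and board above 2 N and distance between the grasp point and handle below 0.055 m and contact force between board and camera_stand below 0.1 N and linear speed of board below 0.03 m/s); the arm keeps its last pose, push and grip.
It fails at once if the pointer is knocked (over 5 N) (contact force between any of the arm, the fingers, board and pointer_stand above 5 N).
It fails at once if the camera stand is knocked (over 5 N) (contact force between any of the arm, the fingers, board and camera_stand above 5 N).
It fails at once if one of the other tools is moved over 25 mm (distance of any of gouge_a, gouge_b, mallet, sanding_block, pine_block, bench_brush from where it was at the start of the episode above 0.025 m).
It also fails if it takes over 51 s, if anything falls off the work surface, if the arm or the gripper's body presses on something with over 40 N, if the wrist force passes 120 N, or if a joint passes its speed limit or range.

ROBOT

A 6-joint arm with a two-finger parallel gripper is mounted at the origin on the work surface. World frame = base frame: x ahead of the robot, y to its left, z up, the work surface at z = 0. Lengths are in mm, angles in rad, forces in N, time in s.
With the tool pointing down it reaches from about 325 to 875 mm from the base axis. Payload 4.4 kg.
Tool frame: the origin (TCP) lies midway between the tips of the shut fingers; the grasp point (between the pads) lies 19 mm behind it (arm.hold_point_z is the z of the grasp point in the tool frame, in mm); z points along the fingers, y is the line along which they close (so a half turn about z gives the same grasp; the last joint's range is limited). The gripper opens to 85 mm and grips with 20 to 120 N. Pads are 22 mm wide; open, the fingers measure 114 mm over their backs; the gripper's body (76 mm by 85 mm) begins 54 mm behind the grasp point. The pads swing forward as they close: fully open they stand 13 mm farther back than shut.
Start: joints at [1.032, 0.207, 1.542, -0, 1.393, -0.15], TCP at [217.979, 532.083, 200.982] pointing down, gripper open.
Joint ranges: [-2.73, 2.73], [-0.86, 2.22], [0.23, 2.46], [-1.11, 4.25], [0.08, 2.63], [-2.82, 2.82]. Speed limits (rad/s): [2.79, 2.79, 3.14, 3.14, 3.14, 3.14].

INTERFACE

Orientations are given as a rotation vector (axis times angle).
In Python, from cell import arm gives the robot as it stands. The module is installed in compiled form; this text tells all that it offers.
- The arm moves only by the shell command python3 -m creep 'ROWS' [FORCE]. ROWS is JSON, a list that holds one entry, the list of rows, each a list of 7 numbers: the opening, from 0 (shut) to 1 (fully open), then the shift along the tool's x, y, z in mm, then the turn, a rotation vector about the tool's x, y, z in degrees. In form: [[[grip, dx, dy, dz, wx, wy, wz], ...]]. A call has 1 to 20 rows; each row is the pose to reach, as a shift and turn from the pose commanded when the call began, along the tool's axes at that moment; what a row does not reach only later rows make up. A row lasts 1/12 s, in which the tool goes at most 41.7 mm and 7.16 degrees, less where a joint would pass 70% of its speed; a pose out of reach is approached as far as the arm can. A call with a gripper value outside its range is refused whole. The fingers move at their own pace and stop on an object; FORCE is the grip in N (left out, the last holds). Time passes only in rows, so rows that repeat a pose let the fingers close. It gives the time, the measured TCP pose, the force, the opening and the grip force at its end, in the units of the state.
- arm.read_state(): the state, without advancing time (a new reading comes with each control period).
- arm.read_camera(name): name is "side" or "top"; returns the picture (400x640x3 uint8, blue, green, red); there is no depth.
- arm.camera_params(name): a dict with "camera_matrix" (3x3 intrinsics, pixels), "extrinsics" (4x4, takes a point from world to camera coordinates). Camera axes: x right, y down, z forward; pixel columns grow to the right and rows downward; lengths in mm; the calibration is good to about 2 mm. A picture is of the moment at which its call begins. camera_params takes no time and is no camera call.
- arm.hand_in(): hands the job in; it is judged then, once.
The state is a dict: "time": time; "q": joint angles; "dq": joint speeds; "joint_torque": joint torques, N m; "ee_pos": TCP position; "tcp_rot": TCP orientation; "contact_force": force on the tool from outside, world axes, zero at the start; "torque": the same for the moment, N m; "opening": finger opening in mm; "finger_force": force on a finger pad.
Only numpy, scipy, OpenCV 4.12 (cv2) and the standard library are available. Lean on these libraries where they do the work, as an engineer would, in place of code of your own. Each camera call takes 0.05 s, during which the arm holds its last target. There are 200 camera calls.

## Working session

There is one attempt and no reset: what is moved stays moved. The work goes in short steps, Python scripts to look and compute and a shell command to move; the robot and the scene stay as the last step left them, time stands still between calls to the robot, and variables do not carry over. Pictures are saved under pics/ and viewed, at most 10 in all, crops included, and the job is handed in when it is done.

```bash
mkdir -p pics
python3 - <<'E'
from cell import arm
import cv2
for n in("side","top"):
    cv2.imwrite(f"pics/{n}0.png",arm.read_camera(n)); p=arm.camera_params(n); print(p)
print(arm.read_state(), arm.hold_point_z)
E
```

```text
{'camera_matrix': array([[395.66492261,   0.        , 324.12746841],
       [  0.        , 395.66492261, 203.55702177],
       [  0.        ,   0.        ,   1.        ]]), 'extrinsics': array([[ 9.66634276e-01, -2.55028316e-01, -2.40568971e-02,
        -5.63736825e+02],
       [-1.62651820e-01, -5.38509857e-01, -8.26771746e-01,
         2.72545520e+02],
       [ 1.97895330e-01,  8.03098806e-01, -5.62022906e-01,
         1.47098787e+03],
       [ 0.00000000e+00,  0.00000000e+00,  0.00000000e+00,
         1.00000000e+00]])}
{'camera_matrix': array([[415.97283715,   0.        , 317.44540768],
       [  0.        , 415.97283715, 196.71700616],
       [  0.        ,   0.        ,   1.        ]]), 'extrinsics': array([[-1.68091166e-02, -9.99798066e-01,  1.10127372e-02,
        -3.05183121e+01],
       [-9.98016875e-01,  1.61089010e-02, -6.08508073e-02,
         5.63575639e+02],
       [ 6.06611164e-02, -1.20137459e-02, -9.98086118e-01,
         1.51779885e+03],
       [ 0.00000000e+00,  0.00000000e+00,  0.00000000e+00,
         1.00000000e+00]])}
{'time': 0.1, 'q': array([ 1.03152537e+00,  2.07353355e-01,  1.54286115e+00, -1.25248594e-05,
        1.39351623e+00, -1.50479351e-01]), 'dq': array([-0.00283656, -0.00064596, -0.00158494,  0.00091598,  0.00126558,
        0.0002895 ]), 'joint_torque': array([-3.55529528e-04, -3.84094763e+01, -2.92549431e+01, -1.62375050e-04,
        4.84010117e-03,  1.80945119e-05]), 'ee_pos': array([217.56616646, 531.41190639, 199.90767794]), 'tcp_rot': array([-0.60673212, -3.08172065,  0.00316655]), 'contact_force': array([ 0.43959794, -0.20989443,  0.50164566]), 'torque': array([-0.04123094,  0.02976815,  0.04142097]), 'finger_force': 0.0, 'opening': 85.13698177324784} -18.700000000000003
```

View pics/top0.png

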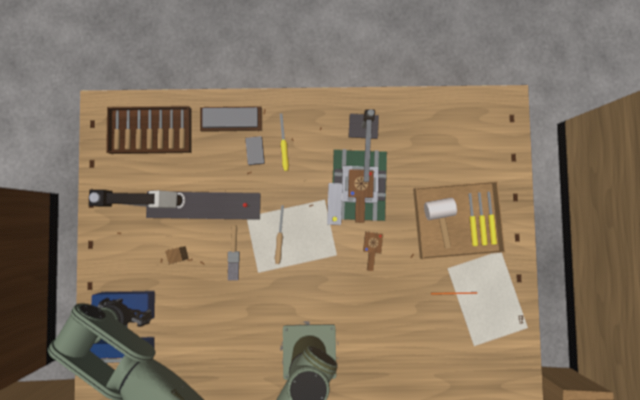

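View pics/side0.png

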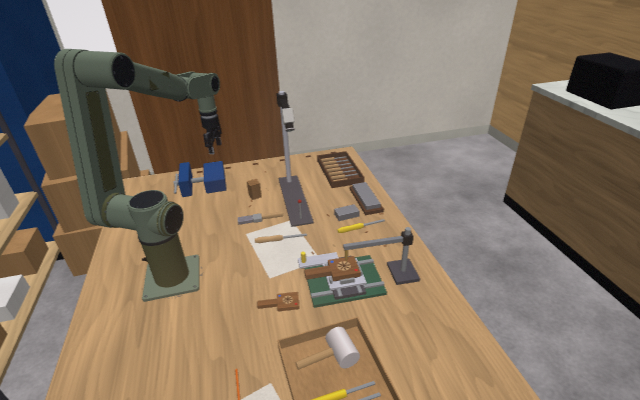

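The top view shows the cross-slide around (360,185), the knob near (335,219), the red ball near (245,205) and the camera column at (100,198). The small board at (372,245) is a look-alike. I'll zoom in next.

```bash
cat > h.py <<'E'
import numpy as np, cv2
from cell import arm
def ray(n,u,v):
    p=arm.camera_params(n);K=p["camera_matrix"];E=p["extrinsics"]
    d=E[:3,:3].T@np.linalg.solve(K,[u,v,1.]);c=-E[:3,:3].T@E[:3,3];return c,d/np.linalg.norm(d)
def plane(n,u,v,z):
    c,d=ray(n,u,v);return c+d*(z-c[2])/d[2]
def tri(uv1,uv2):
    c1,d1=ray("side",*uv1);c2,d2=ray("top",*uv2)
    A=np.stack([d1,-d2],1);s=np.linalg.lstsq(A,c2-c1,rcond=None)[0]
    a=c1+s[0]*d1;b=c2+s[1]*d2;return (a+b)/2,np.linalg.norm(a-b)
def proj(n,P):
    p=arm.camera_params(n);q=p["camera_matrix"]@(p["extrinsics"][:3]@np.append(P,1));return q[:2]/q[2]
def blobs(im,lo,hi,box):
    m=cv2.inRange(cv2.cvtColor(im,cv2.COLOR_BGR2HSV),lo,hi);x0,y0,x1,y1=box
    k=np.zeros_like(m);k[y0:y1,x0:x1]=m[y0:y1,x0:x1]
    _,_,st,c=cv2.connectedComponentsWithStats(k)
    return [(int(s[4]),*np.round(cc,1)) for s,cc in zip(st[1:],c[1:])]
E
python3 - <<'E'
from h import *
t=cv2.imread("pics/top0.png");s=cv2.imread("pics/side0.png")
a=cv2.resize(t[95:245,230:400],None,fx=4.4,fy=4,interpolation=cv2.INTER_CUBIC)
a=cv2.resize(t[105:240,230:400],None,fx=4.4,fy=4.4,interpolation=cv2.INTER_CUBIC)
cv2.imwrite("pics/topz.png",a)
cv2.imwrite("pics/sidez.png",cv2.resize(s[220:310,290:430],None,fx=5.6,fy=5.6,interpolation=cv2.INTER_CUBIC))
for nm,im,bx in(("top",t,(230,150,400,240)),("side",s,(280,190,400,310))):
    print(nm,"yel",blobs(im,(22,120,120),(35,255,255),bx))
    print("red",blobs(im,(0,170,80),(6,255,255),bx),blobs(im,(174,120,80),(180,255,255),bx))
    print("blue",blobs(im,(100,100,50),(130,255,255),bx))
    print("green",[b for b in blobs(im,(55,60,30),(95,255,140),bx) if b[0]>20])
E
```

```text
top yel [(128, np.float64(284.6), np.float64(159.8)), (13, np.float64(334.4), np.float64(218.6))]
red [(4, np.float64(370.5), np.float64(173.5)), (4, np.float64(244.5), np.float64(204.5)), (1, np.float64(380.0), np.float64(236.0))] []
blue [(6, np.float64(352.2), np.float64(192.8))]
green [(102, np.float64(337.4), np.float64(159.3)), (209, np.float64(355.0), np.float64(158.0)), (27, np.float64(371.6), np.float64(158.8)), (91, np.float64(382.1), np.float64(160.9)), (116, np.float64(349.4), np.float64(210.4)), (100, np.float64(380.6), np.float64(210.1)), (88, np.float64(368.4), np.float64(210.9))]
side yel [(140, np.float64(350.3), np.float64(227.5)), (37, np.float64(302.9), np.float64(256.5))]
red [(4, np.float64(299.2), np.float64(201.0)), (7, np.float64(355.7), np.float64(269.4)), (4, np.float64(295.5), np.float64(303.5))] []
blue [(4, np.float64(331.5), np.float64(261.5)), (1, np.float64(280.0), np.float64(295.0))]
green [(40, np.float64(363.4), np.float64(257.8)), (252, np.float64(370.0), np.float64(272.9)), (237, np.float64(318.0), np.float64(284.7)), (360, np.float64(350.6), np.float64(295.5))]
```

View pics/topz.png

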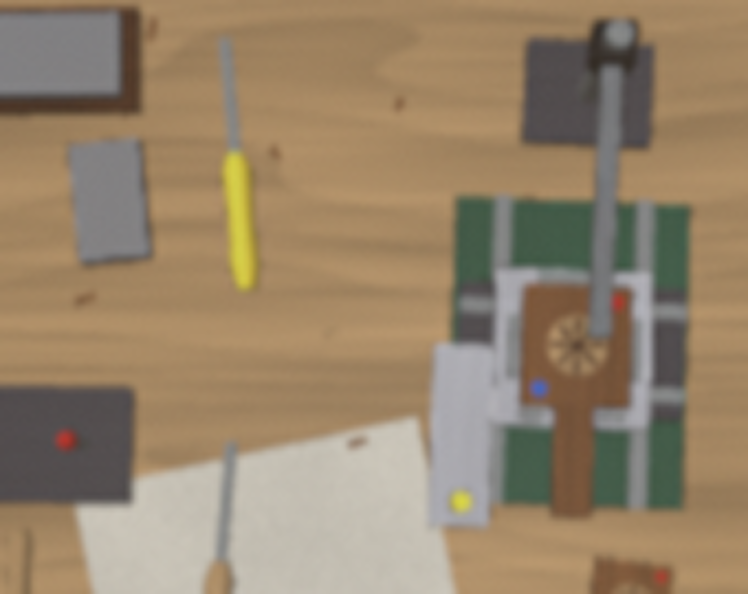

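View pics/sidez.png

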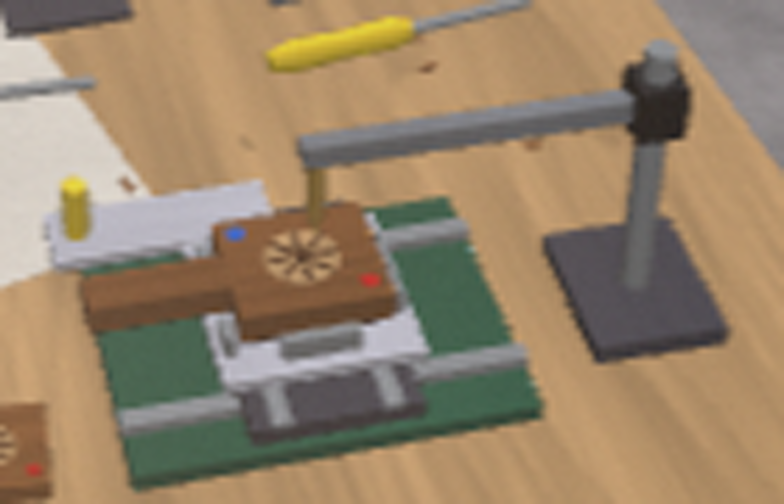

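Run:
```python
from h import *
np.set_printoptions(precision=1,suppress=True)
t=cv2.imread("pics/top0.png");s=cv2.imread("pics/side0.png")
def cen(im,f,box):  # weighted centroid
    x0,y0,x1,y1=box;c=im[y0:y1,x0:x1].astype(float);w=np.clip(f(c[...,0],c[...,1],c[...,2]),0,None)
    yy,xx=np.mgrid[y0:y1,x0:x1];return (w*xx).sum()/w.sum(),(w*yy).sum()/w.sum()
R=lambda b,g,r:r-2.0*g-10
B=lambda b,g,r:b-r-10
Y=lambda b,g,r:np.minimum(r,g)-2*b
o={}
for nm,f,bt,bs in(("red",R,(366,169,376,178),(350,264,362,275)),("blue",B,(348,188,357,198),(327,257,336,266)),("ball",R,(240,200,250,209),(295,196,304,206))):
    a,b=cen(t,f,bt),cen(s,f,bs);o[nm]=tri(b,a);print(nm,np.array(a),np.array(b),*o[nm])
d=o["red"][0]-o["blue"][0];print("len",np.linalg.norm(d),"yaw",np.degrees(np.arctan2(d[1],d[0])-np.arctan2(-60,72)))
a=cen(t,Y,(328,212,341,225));print("knob top",a,plane("top",*a,95),plane("top",*a,80))
m=cv2.inRange(cv2.cvtColor(s,cv2.COLOR_BGR2HSV),(22,120,90),(35,255,255));ys,xs=np.nonzero(m[235:275,295:312]);print("knob side rows",ys.min()+235,ys.max()+235,xs.min()+295,xs.max()+295)
print(s[246:263,342:352].tolist())
```

```text
red [370.1 173.3] [355.7 269.5] [ 639.1 -228.1   76.1] 2.0945966493502306
blue [352.  192.8] [331.6 261.3] [ 570.6 -162.3   73.8] 1.774054259837951
ball [244.5 204.6] [299.2 200.6] [533.6 215.9  99.4] 2.322029367333898
len 95.0180115309606 yaw -4.002727264169308
knob top (np.float64(334.10091743119267), np.float64(218.5474006116208)) [480.9 -95.8  95. ] [481.1 -96.5  80. ]
knob side rows 252 262 301 305
[[[99, 133, 162], [93, 104, 115], [116, 114, 115], [122, 120, 122], [119, 116, 118], [114, 112, 114], [108, 108, 109], [102, 101, 103], [100, 100, 101], [96, 96, 97]], [[102, 135, 165], [83, 97, 111], [87, 88, 91], [95, 96, 99], [96, 96, 98], [97, 96, 98], [95, 95, 98], [94, 93, 95], [94, 93, 97], [94, 94, 96]], [[108, 148, 183], [97, 125, 154], [88, 89, 91], [94, 93, 96], [94, 94, 97], [92, 92, 94], [93, 93, 97], [92, 91, 95], [91, 91, 94], [92, 93, 95]], [[109, 150, 186], [103, 137, 166], [93, 106, 117], [91, 92, 95], [94, 95, 98], [99, 98, 99], [97, 101, 105], [98, 112, 126], [97, 118, 136], [88, 107, 126]], [[110, 152, 187], [101, 138, 171], [74, 103, 127], [56, 84, 102], [59, 93,
[... 1302 characters left out ...]
 [57, 93, 122], [58, 89, 128], [61, 95, 137], [62, 95, 136], [62, 93, 137]], [[64, 97, 140], [63, 95, 138], [61, 92, 131], [57, 92, 118], [56, 95, 121], [56, 91, 124], [63, 95, 137], [62, 93, 137], [63, 96, 137], [63, 95, 138]], [[65, 96, 137], [64, 95, 138], [64, 96, 138], [61, 96, 131], [59, 96, 124], [62, 95, 134], [63, 94, 138], [61, 93, 136], [63, 95, 137], [63, 94, 136]], [[73, 104, 139], [92, 128, 166], [102, 143, 184], [96, 138, 175], [78, 118, 149], [65, 93, 128], [63, 93, 135], [63, 94, 135], [62, 95, 136], [62, 94, 135]], [[78, 108, 141], [95, 131, 169], [114, 157, 197], [103, 141, 178], [79, 108, 140], [87, 119, 153], [89, 125, 164], [67, 100, 141], [60, 92, 133], [61, 94, 134]]]
```

Run:
```python
from h import *
np.set_printoptions(precision=1,suppress=True)
print("tip",plane("side",346.1,260,99))
# arm centreline in top view at z=174
f=lambda x,y:((x+.5)/4.4-.5+230,(y+.5)/4.4-.5+105)
P=plane("top",*f(600,338),174);Q=plane("top",*f(610,65),174);d=Q-P;print("arm end",P,Q,np.degrees(np.arctan2(d[1],d[0])))
c=[plane("top",*f(*q),14)[:2] for q in((457,197),(690,205),(684,508))]
print(c,np.degrees(np.arctan2(*(c[1]-c[2])[::-1])),np.degrees(np.arctan2(*(c[0]-c[1])[::-1]))-90)
# knob height: vertical line at (481.2,-96.4), rows
for z in(50,60,70,75,80,85,90,95,100):print(z,proj("side",[481.2,-96.4,z]))
# stand
a=[plane("top",*q,10)[:2] for q in(f(133,388),f(133,503),(146,192.5),(146,217))];print(a)
col=plane("top",100,198.5,470);print("col",col)
print("tipproj top",proj("top",[*plane("side",346.1,260,99)[:2],174]))
```

```text
tip [ 613.1 -196.4   99. ]
arm end [ 601.8 -200.1  174. ] [ 810.7 -212.8  174. ] -3.4618301005874015
[array([ 738.9, -102.5]), array([ 729.1, -300. ]), array([ 472.8, -288.1])] -2.6690024378501684 -2.83534224254862
50 [303.8 259. ]
60 [303.6 257. ]
70 [303.5 255. ]
75 [303.4 253.9]
80 [303.3 252.9]
85 [303.2 251.9]
90 [303.2 250.8]
95 [303.1 249.8]
100 [303.  248.7]
[array([581.4, 173.3]), array([484.7, 174.1]), array([589.3, 593.1]), array([498.8, 592.3])]
col [539.9 527.7 470. ]
tipproj top [364.8 178.1]
```

```bash
cat >> h.py <<'E'
from scipy.spatial.transform import Rotation as Rn
def tool(yaw,roll=0,pitch=0): # slide/board frame yaw, roll about board x, pitch about tool y (deg): tool z down, y along board +y
    B=Rn.from_euler("z",yaw,degrees=True)*Rn.from_euler("x",roll,degrees=True)
    return B*Rn.from_matrix(np.array([[-1,0,0],[0,1,0],[0,0,-1.]]))*Rn.from_euler("y",pitch,degrees=True)
def row(p,Rt):
    s=arm.read_state();R=Rn.from_rotvec(s["tcp_rot"])
    print("row",np.round(R.inv().apply(np.array(p)-s["ee_pos"]),1).tolist(),np.round((R.inv()*Rt).as_rotvec(degrees=True),1).tolist(),"t",s["time"])
E
python3 - <<'E'
from h import *
row([481,-96,150],tool(-3))
for n,u in(("blue",(331.6,261.3)),("red",(355.7,269.5))):print(n,plane("side",*u,75))
E
```

```text
row [-481.6, -480.6, 50.8] [-0.1, -0.0, -19.3] t 0.1
blue [ 569.53794242 -163.28845669   75.        ]
red [ 638.55720324 -226.8449296    75.        ]
```

```bash
python3 -m creep '[[[1,-240,-240,0,0,0,-19.3],[1,-240,-240,0,0,0,-19.3],[1,-240,-240,0,0,0,-19.3],[1,-240,-240,0,0,0,-19.3],[1,-240,-240,0,0,0,-19.3],[1,-240,-240,0,0,0,-19.3],[1,-240,-240,0,0,0,-19.3],[1,-240,-240,0,0,0,-19.3],[1,-481,-480,50,0,0,-19.3],[1,-481,-480,50,0,0,-19.3],[1,-481,-480,50,0,0,-19.3],[1,-481,-480,50,0,0,-19.3],[1,-481,-480,50,0,0,-19.3],[1,-481,-480,50,0,0,-19.3],[1,-481,-480,50,0,0,-19.3],[1,-481,-480,50,0,0,-19.3],[1,-481,-480,50,0,0,-19.3],[1,-481,-480,50,0,0,-19.3],[1,-481,-480,50,0,0,-19.3],[1,-481,-480,50,0,0,-19.3]]]' 60; python3 -c "
from h import *
print(arm.read_state()['q']);row([481,-96,51],tool(-3))
cv2.imwrite('pics/side1.png',cv2.resize(arm.read_camera('side')[190:310,250:410],None,fx=5,fy=5,interpolation=cv2.INTER_CUBIC))"
```

```text
time: 1.77
ee_pos: [480.3, -93.5, 150.5]
tcp_rot: [-0.081, -3.139, -0.002]
contact_force: [0.5, 0.5, 0.4]
opening: 85.6
finger_force: 0.0
[-3.69739800e-01  7.45745382e-02  1.80088475e+00  5.61687205e-04
  1.26791172e+00 -1.88890587e+00]
row [-1.0, -2.6, 99.5] [0.1, -0.1, 0.0] t 1.7667
```

View pics/side1.png

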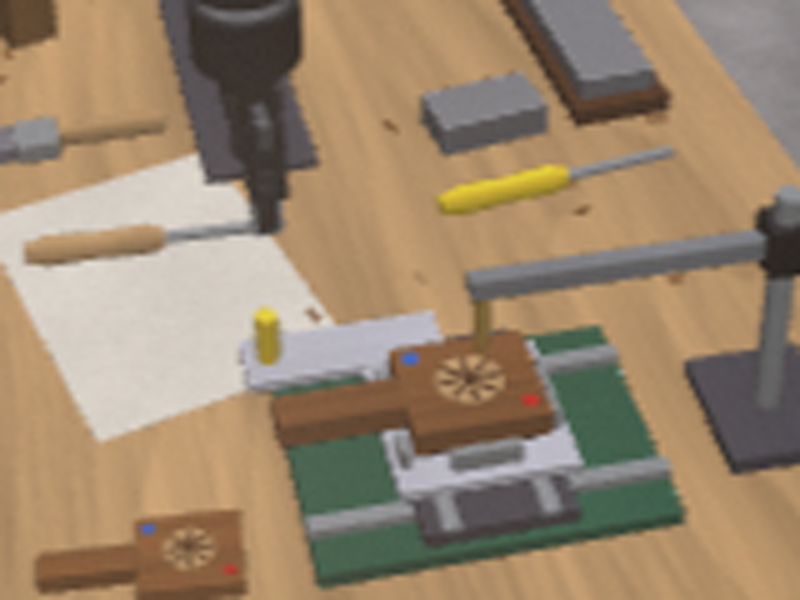

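The gripper hangs straight above the yellow knob: fingertips at crop (265,225), knob at (265,335). I'll go down and grip it.

```bash
python3 -m creep '[[[1,-1,-2.5,33,0,0,0],[1,-1,-2.5,66,0,0,0],[1,-1,-2.5,85,0,0,0],[1,-1,-2.5,97,0,0,0],[1,-1,-2.5,97,0,0,0],[0,-1,-2.5,97,0,0,0],[0,-1,-2.5,97,0,0,0],[0,-1,-2.5,97,0,0,0],[0,-1,-2.5,97,0,0,0],[0,-1,-2.5,97,0,0,0],[0,-1,-2.5,97,0,0,0],[0,-1,-2.5,97,0,0,0],[0,-1,-2.5,97,0,0,0]]]' 60
python3 - <<'E'
from h import *
s=arm.read_camera("side");t=arm.read_camera("top");cv2.imwrite("pics/s2.png",s)
print(blobs(s,(100,100,50),(130,255,255),(320,250,345,275)),blobs(s,(0,170,80),(6,255,255),(345,255,370,280)))
p=arm.read_state()["ee_pos"]
for n,u in(("blue",(331.6,261.3)),("red",(355.7,269.5))):
    d=np.array([613.1,-196.4])-plane("side",*u,75)[:2];print(n,d);row([*(p[:2]+d),p[2]],tool(-3))
E
```

```text
time: 2.9
ee_pos: [482.1, -97.1, 54.1]
tcp_rot: [0.082, 3.14, -0.0]
contact_force: [0.7, 0.6, 0.2]
opening: -0.1
finger_force: 0.0
[(4, np.float64(331.5), np.float64(261.5))] [(6, np.float64(356.0), np.float64(269.5))]
blue [ 43.56205758 -33.11154331]
row [-45.2, -30.8, -0.0] [-0.0, -0.0, 0.0] t 3.0
red [-25.45720324  30.4449296 ]
row [27.0, 29.1, 0.0] [-0.0, -0.0, 0.0] t 3.0
```

The fingers closed fully, so they missed the knob. I'll look at both views.

Run:
```python
from h import *
s=cv2.imread("pics/s2.png");t=arm.read_camera("top")
z=lambda im,a:cv2.resize(im[a[1]:a[3],a[0]:a[2]],(400,500),interpolation=cv2.INTER_CUBIC)
cv2.imwrite("pics/c3.png",np.hstack([z(s,(275,205,339,285)),z(t,(305,170,369,250))]))
```

```text
(no output)
```

View pics/c3.png

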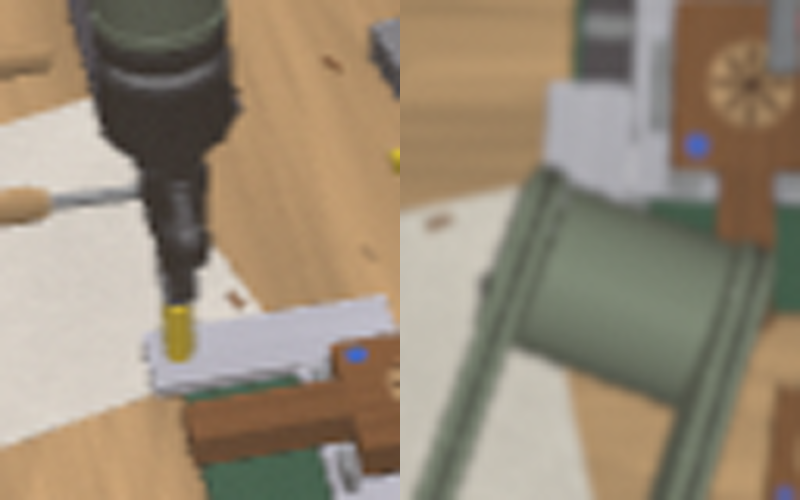

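Run:
```python
from h import *
for f in("side0","s2"):
    s=cv2.imread(f"pics/{f}.png")[240:266,294:314];h=cv2.cvtColor(s,cv2.COLOR_BGR2HSV)
    y=cv2.inRange(h,(22,110,70),(35,255,255));d=h[...,2]<75
    print(f);[print(240+i,"".join("Y" if y[i,j] else "#" if d[i,j] else "." for j in range(20))) for i in range(26)]
for z in(54,73,80):print(z,proj("side",[482,-97,z]))
```

```text
side0
240 ....................
241 ....................
242 ....................
243 ....................
244 ....................
245 ....................
246 ....................
247 ....................
248 ....................
249 ....................
250 ....................
251 ....................
252 .......YYYY.........
253 .......YYYY.........
254 .......YYYY.........
255 .......YYYY.........
256 ........YYY.........
257 ........YYY.........
258 ........YYYY........
259 ........YYYY........
260 ........YYYY........
261 ........YYY.........
262 .........YY.........
263 ....................
264 ....................
265 ....................
s2
240 .....####...#.......
241 .....###............
242 ......##.....#......
243 ......###....#......
244 .......###..##......
245 .......#######......
246 .......#######......
247 .......#####........
248 ........###.........
249 ........###.........
250 ........####........
251 .........###........
252 .........###........
253 ....................
254 .......YYYY.........
255 .......YYYY.........
256 ........YYY.........
257 ........YYY.........
258 ........YYYY........
259 ........YYYY........
260 ........YYYY........
261 ........YYY.........
262 ........YYY.........
263 ....................
264 ....................
265 ....................
54 [303.94418149 258.29881737]
73 [303.67033563 254.40864562]
80 [303.56842374 252.96091601]
```

```bash
python3 -m creep '[[[0,-1,0,0,0,0,0],[0,-1,0,0,0,0,0]]]'
python3 - <<'E'
from h import *
s=arm.read_camera("side");st=arm.read_state();print(st)
print(cv2.cvtColor(s,cv2.COLOR_BGR2GRAY)[244:264,298:312])
print(s[250:256,300:308].tolist())
cv2.imwrite("pics/s4.png",cv2.resize(s[200:280,270:350],(600,600),interpolation=cv2.INTER_CUBIC))
E
```

```text
time: 3.22
ee_pos: [483.2, -97.1, 54.0]
tcp_rot: [0.082, 3.14, -0.0]
contact_force: [-0.5, 0.2, 0.2]
opening: 0.2
finger_force: 0.0
{'time': 3.2667, 'q': array([-3.74129472e-01,  2.12672062e-01,  1.87112713e+00,  4.39827330e-06,
        1.05778427e+00, -1.89294079e+00]), 'dq': array([-0.00103297, -0.00130472,  0.00286016, -0.00362802,  0.00135335,
       -0.00098832]), 'joint_torque': array([-8.11892860e-04, -3.32658005e+01, -2.39046657e+01,  1.07657776e-03,
       -2.88635638e-03,  1.54397952e-03]), 'ee_pos': array([483.09001208, -97.06419451,  53.96052309]), 'tcp_rot': array([8.16517907e-02, 3.14052143e+00, 7.27434476e-07]), 'contact_force': array([0.42201323, 0.0961833 , 0.24256042]), 'torque': array([0.03739066, 0.02239657, 0.01335138]), 'finger_force': 0.0, 'opening': -0.03531838755791559}
[[207 175  73  58  58  61  69  76  68  59  78 125 149 151]
 [207 182 104  56  55  56  60  71  76  58 109 166 166 150]
 [207 194 143  57  53  54  55  58  57  54 137 205 194 166]
 [206 195 146  62  54  57  56  56  58  88 160 207 206 188]
 [205 206 168  64  60  58  60  66 115 173 203 207 208 197]
[... 960 characters left out ...]
, [55, 59, 66], [109, 113, 118], [175, 180, 186]], [[173, 180, 186], [106, 108, 111], [86, 86, 89], [52, 57, 65], [51, 57, 64], [53, 57, 64], [109, 112, 117], [173, 180, 185]], [[174, 190, 198], [109, 134, 143], [82, 83, 87], [52, 57, 63], [51, 56, 63], [55, 59, 66], [97, 100, 103], [163, 169, 174]], [[169, 191, 200], [104, 144, 156], [100, 99, 103], [76, 78, 82], [75, 87, 92], [112, 124, 130], [171, 178, 184], [199, 209, 217]], [[165, 183, 193], [70, 141, 161], [58, 160, 184], [57, 169, 195], [54, 149, 174], [107, 149, 164], [175, 196, 205], [201, 210, 218]], [[168, 186, 195], [68, 134, 152], [50, 134, 157], [51, 137, 160], [49, 131, 151], [106, 149, 164], [174, 193, 201], [200, 210, 218]]]
```

View pics/s4.png

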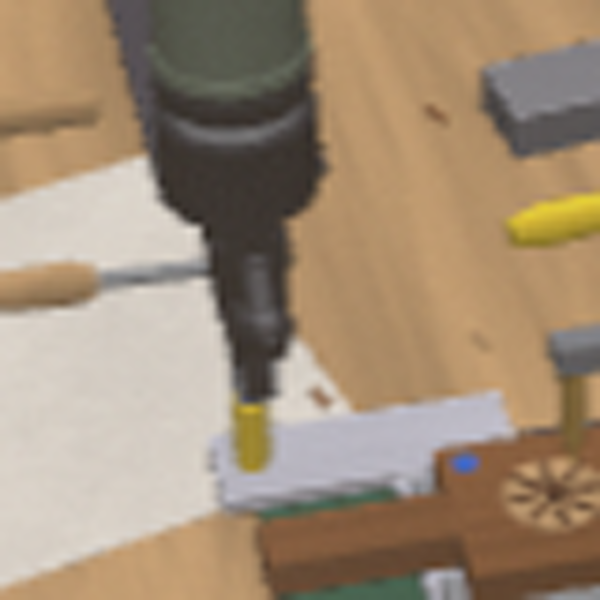

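The side view shows the shut fingers ending at crop (255,395), just above the knob top at (250,405), which is higher than the reported TCP should put them. I'll check the projections.

Run:
```python
from h import *
np.set_printoptions(precision=1,suppress=True)
for P in([480,-140,163],[480,-45,163],[480,-93,163],[480,-140,195],[480,-45,195],[482,-105,54],[482,-105,80]):print(P,proj("side",P))
for n in("side","top"):print(n,-arm.camera_params(n)["extrinsics"][:3,:3].T@arm.camera_params(n)["extrinsics"][:3,3])
print(proj("side",[0,0,0]),proj("top",[0,0,0]),proj("side",[217.6,531.4,200]))
for p in((163,277),(185,275),(155,300),(190,298)):print(plane("side",*p,5))
```

```text
[480, -140, 163] [304.4 242.8]
[480, -45, 163] [298.8 226.6]
[480, -93, 163] [301.5 234.6]
[480, -140, 195] [303.9 235.5]
[480, -45, 195] [298.2 219.6]
[482, -105, 54] [304.4 259.7]
[482, -105, 80] [304.  254.4]
side [  298.2 -1178.3  1038.5]
top [ 469.9  -21.4 1549.5]
[172.5 276.9] [309.1 351.2] [217.3 157.2]
[-32.7   3.5   5. ]
[46.2 -8.6  5. ]
[ -51.6 -107.     5. ]
[  66.2 -131.4    5. ]
```

```bash
python3 -m creep '[[[1,0,0,0,0,0,0],[1,0,0,0,0,0,0],[1,0,0,0,0,0,0],[1,0,0,0,0,0,0],[1,0,0,0,0,0,0],[1,0,0,3,0,0,0],[1,0,0,6,0,0,0],[1,0,0,8,0,0,0],[1,0,0,8,0,0,0]]]'
python3 - <<'E'
from h import *
s=arm.read_camera("side");print(arm.read_state()["contact_force"])
g=s[225:268,290:318];h=cv2.cvtColor(g,cv2.COLOR_BGR2HSV)
y=cv2.inRange(h,(22,110,70),(35,255,255));d=h[...,2]<85
[print(225+i,"".join("Y" if y[i,j] else "#" if d[i,j] else "." for j in range(28))) for i in range(43)]
E
```

```text
time: 4.02
ee_pos: [482.3, -96.8, 45.2]
tcp_rot: [-0.082, -3.139, -0.001]
contact_force: [-0.2, 0.4, 0.9]
opening: 85.0
finger_force: 0.0
[-0.35698253 -0.40244695  0.69613962]
225 ..####################......
226 ..####################......
227 ..####################......
228 ..###################.......
229 ...#################........
230 ....###############.........
231 .....#############..........
232 .......##########...........
233 .......###########..........
234 ........##########..........
235 ........##########..........
236 ........#####..###..........
237 ........#####...##..........
238 .........####...##..........
239 .........#####.###..........
240 .........####...##..........
241 .........######.###.........
242 .........##########.........
243 .........##########.........
244 ..........#########.........
245 ..........#########.........
246 ...........########.........
247 ............#######.........
248 ............#######.........
249 ............#######.........
250 ............#######.........
251 ............#######.........
252 ............#######.........
253 ...........YY#######........
254 ...........YY#####..........
255 ...........Y..####..........
256 ..............####..........
257 ..............####..........
258 ............Y.####..........
259 ............Y.####..........
260 ............Y...............
261 ............YYY.............
262 ............YYY.............
263 ............................
264 ............................
265 ............................
266 ............................
267 ............................
```

```bash
python3 -m creep '[[[1,0,0,6,0,0,0],[1,0,0,12,0,0,0],[1,0,0,17,0,0,0],[1,0,0,20,0,0,0],[1,0,0,20,0,0,0],[0,0,0,20,0,0,0],[0,0,0,20,0,0,0],[0,0,0,20,0,0,0],[0,0,0,20,0,0,0],[0,0,0,20,0,0,0],[0,0,0,20,0,0,0]]]' 50
python3 - <<'E'
from h import *
s=arm.read_camera("side");print(arm.read_state()["contact_force"])
cv2.imwrite("pics/s5.png",s)
g=s[235:268,290:318];h=cv2.cvtColor(g,cv2.COLOR_BGR2HSV)
y=cv2.inRange(h,(22,110,70),(35,255,255));d=h[...,2]<85
[print(235+i,"".join("Y" if y[i,j] else "#" if d[i,j] else "." for j in range(28))) for i in range(33)]
print(blobs(s,(100,100,50),(130,255,255),(320,250,345,275)),blobs(s,(0,170,80),(6,255,255),(345,255,370,280)))
E
```

```text
time: 4.98
ee_pos: [483.2, -97.2, 26.4]
tcp_rot: [0.081, 3.14, -0.0]
contact_force: [-0.9, -0.4, 2.7]
opening: 16.5
finger_force: 48.7
[-0.41761344 -0.07850545  1.53657947]
235 .....##############.........
236 ......############..........
237 ........##########..........
238 ........##########..........
239 ........###########.........
240 ........###########.........
241 .........##########.........
242 .........#####..##..........
243 .........#####..##..........
244 ..........####..##..........
245 ..........####..##..........
246 ..........####...#..........
247 ..........####...#..........
248 ..........####...##.........
249 ...........####..##.........
250 ...........########.........
251 ...........########.........
252 ...........########.........
253 ...........#######..........
254 ............######..........
255 ............#####...........
256 ............#####...........
257 .............####...........
258 .............####...........
259 .............####...........
260 .............###............
261 ............YYY.............
262 ............YYY.............
263 ............................
264 ............................
265 ............................
266 ............................
267 ............................
[(4, np.float64(331.5), np.float64(261.5))] [(6, np.float64(356.0), np.float64(269.5))]
```

Knob gripped, so the reported z reads about 27 mm lower than the fingers really are. Moving blue under the pointer.

```bash
python3 -m creep '[[[0,-7,-5,0,0,0,0],[0,-15,-10,0,0,0,0],[0,-23,-16,0,0,0,0],[0,-31,-21,0,0,0,0],[0,-38,-26,0,0,0,0],[0,-45,-31,0,0,0,0],[0,-45,-31,0,0,0,0],[0,-45,-31,0,0,0,0],[0,-45,-31,0,0,0,0],[0,-45,-31,0,0,0,0]]]'
python3 - <<'E'
from h import *
s=arm.read_camera("side");cv2.imwrite("pics/s6.png",s)
t=arm.read_camera("top");cv2.imwrite("pics/t6.png",t)
print(blobs(s,(100,100,50),(130,255,255),(330,250,370,285)),blobs(s,(0,170,80),(6,255,255),(345,255,400,290)))
print(blobs(t,(100,100,50),(130,255,255),(340,150,400,220)),blobs(t,(0,170,80),(6,255,255),(340,150,400,220)))
print(arm.read_state()["contact_force"],"blue should be at",proj("side",[613.1,-196.4,75]))
E
```

```text
time: 5.87
ee_pos: [527.0, -131.0, 26.4]
tcp_rot: [0.081, 3.139, -0.002]
contact_force: [2.2, -1.9, 3.8]
opening: 16.4
finger_force: 49.8
[(4, np.float64(346.0), np.float64(265.2))] [(6, np.float64(371.0), np.float64(273.5))]
[(5, np.float64(361.2), np.float64(180.4))] [(7, np.float64(378.7), np.float64(161.0))]
[ 1.56282485 -1.93675227  2.82222266] blue should be at [346.06120714 265.09859225]
```

Run:
```python
from h import *
np.set_printoptions(precision=1,suppress=True,linewidth=200)
s0=cv2.imread("pics/side0.png");s6=cv2.imread("pics/s6.png");t0=cv2.imread("pics/top0.png");t6=cv2.imread("pics/t6.png")
for r in range(256,270):print(r,"diff",np.abs(s0[r,341:352].astype(int)-s6[r,341:352]).sum(1),"b-r",(s6[r,341:352,0].astype(int)-s6[r,341:352,2]))
# arm centreline in top: grey sat low between green/wood
for im in(t0,t6):
  for v in(135,140,145,150,170,174,176,178,180,182,184):
    h=cv2.cvtColor(im,cv2.COLOR_BGR2HSV)[v,350:384];print(v,h[...,1][8:26],h[...,2][8:26])
```

```text
256 diff [ 38  32  52  85   3   2  26 150 286 197  69] b-r [-48 -52 -40 -40 -61 -65 -44  -9   7   4  -4]
257 diff [254 282 293 211   5   8  96 230 274 212  84] b-r [  5   7   6  -5 -62 -66 -30  -1   9   7   0]
258 diff [274 270 271 225  86   7  93 237 285 232 102] b-r [  8   9   8  -2 -38 -65 -29   2   7   6   2]
259 diff [270 267 275 229  80  25 171 277 289 286 205] b-r [  8   9   7   1 -33 -57 -14   9   9   9   8]
260 diff [275 276 282 276 196  95 232 283 289 286 223] b-r [  9   8   8   7  -6 -31  -1  10   8   9   6]
261 diff [217 251 186 143 117  85 210 282 283 278 289] b-r [  8   8   8   8  -3 -20   4   9   6   9   7]
262 diff [138 241 172 119 140 233 175  85 104 142 126] b-r [  8   8   8   8   7   7   4 -13 -25 -28 -36]
263 diff [141 197  89  42  51  11 105 116  77   4  24] b-r [  8   0 -24 -33 -53 -62 -64 -69 -72 -72 -71]
264 diff [228  35  55  21  36 108  77  28  19  12  11] b-r [ -2 -49 -73 -71 -34  23  -8 -76 -73 -75 -74]
265 diff [186  19  65 110 166 190 151  53  56  91   2] b-r [  3 -44 -72  -7  95 126  91  -9 -74 -73 -75]
266 diff [ 86 105  59  66  85 158 147 133 144  95 
[... 2941 characters left out ...]
9 105 107 115 125] [118 126 127 125 123 117 113 119 123 121 121 125 132 152 158 148 137 129]
178 [135 122  76  59  58  63  18   4   6   6  23  87 126 126 126 127 131 132] [119 125 121 117 115 114 114 120 123 123 123 126 130 132 130 122 119 120]
180 [117  57 105 151 133  48   9   2   6   4  27  95 132 135 133 133 134 133] [118 117 156 182 163 118 111 116 118 115 114 118 122 123 119 117 118 119]
182 [133 108  50  68  62  59 106 102  98  99 114 129 136 134 132 131 135 134] [119 123 112 128 120 112 113 112 112 113 114 119 122 124 120 117 119 120]
184 [ 64  71  70  73  81  92 107 126 136 133 133 133 134 134 133 126 118 116] [112 115 116 116 116 116 114 113 118 117 117 117 118 120 119 117 117 114]
```

Run:
```python
from h import *
np.set_printoptions(precision=1,suppress=True,linewidth=200)
for r in(260,260.7,261.4):print(r,plane("side",346,r,99))
print(plane("top",366.05,180,174),plane("top",367.6,145,174))
print("dots top z75",plane("top",352,192.8,75),plane("top",370.1,173.3,75),"side",plane("side",331.6,261.3,75),plane("side",355.7,269.5,75), "blue now",plane("side",346,265.2,75))
```

```text
260 [ 612.7 -196.3   99. ]
260.7 [ 611.7 -199.7   99. ]
261.4 [ 610.6 -203.1   99. ]
[ 606.6 -200.5  174. ] [ 723.9 -208.5  174. ]
dots top z75 [ 571.5 -162.2   75. ] [ 640.2 -228.4   75. ] side [ 569.5 -163.3   75. ] [ 638.6 -226.8   75. ] blue now [ 612.7 -196.8   75. ]
```

Against the grey plate the pointer's tip reads at about (346, 261), so it sits 4–5 mm further to -y than I first estimated. I'll correct, dwell, then go to red.

```bash
python3 -m creep '[[[0,0.5,-2,0,0,0,0],[0,1.3,-4.6,0,0,0,0],[0,1.3,-4.6,0,0,0,0],[0,1.3,-4.6,0,0,0,0],[0,1.3,-4.6,0,0,0,0],[0,1.3,-4.6,0,0,0,0],[0,1.3,-4.6,0,0,0,0],[0,1.3,-4.6,0,0,0,0],[0,1.3,-4.6,0,0,0,0]]]'
python3 - <<'E'
from h import *
np.set_printoptions(precision=1,suppress=True,linewidth=200)
s=arm.read_camera("side");cv2.imwrite("pics/s7.png",s);t=arm.read_camera("top")
b=blobs(s,(100,100,50),(130,255,255),(330,250,370,285));r=blobs(s,(0,170,80),(6,255,255),(345,255,400,290));print(b,r)
print(blobs(t,(100,100,50),(130,255,255),(340,150,400,220)),blobs(t,(0,170,80),(6,255,255),(340,150,400,220)))
print("blue",plane("side",*b[0][1:],75),"red",plane("side",*r[0][1:],75))
for q in range(256,270):print(q,(s[q,341:352,0].astype(int)-s[q,341:352,2]))
E
```

```text
time: 6.72
ee_pos: [524.8, -134.8, 26.3]
tcp_rot: [0.082, 3.14, 0.0]
contact_force: [0.3, 1.7, 5.7]
opening: 16.5
finger_force: 50.1
[(5, np.float64(346.0), np.float64(266.0))] [(7, np.float64(370.7), np.float64(274.4))]
[(2, np.float64(362.0), np.float64(180.5))] [(6, np.float64(380.0), np.float64(161.5))]
blue [ 611.5 -200.7   75. ] red [ 680.  -263.8   75. ]
256 [-56 -79 -73 -59 -62 -66 -55 -27  -1  -3  -6]
257 [  2   0   0  -7 -63 -68 -31  -2   7   3  -1]
258 [  8   9   8  -2 -37 -67 -30   1   9   7  -2]
259 [  7   8   8   1 -33 -57 -16   8   9   6   2]
260 [  7   8   8  10  -4 -32  -2  10   7   8   7]
261 [  8   8   9  10  -4 -20   6   9   8   9   7]
262 [9 7 7 8 9 7 8 8 8 8 6]
263 [  8   8   7   8   8   2 -15 -27 -35 -52 -63]
264 [ -1 -24 -35 -53 -65 -65 -68 -72 -72 -75 -74]
265 [ -5 -69 -72 -33  43  74  26 -74 -75 -75 -74]
266 [  1 -56 -73  18 126 129  88 -26 -74 -74 -74]
267 [  2 -46 -69 -49  20  58   1 -70 -75 -73 -73]
268 [ -1 -44 -65 -73 -69 -64 -68 -73 -72 -74 -75]
269 [ -3 -20 -55 -73 -72 -73 -71 -72 -72 -73 -72]
```

```bash
python3 -m creep '[[[0,6,5,0,0,0,0],[0,15,12.5,0,0,0,0],[0,24,20,0,0,0,0],[0,33,27,0,0,0,0],[0,42,35,0,0,0,0],[0,51,42,0,0,0,0],[0,60,49,0,0,0,0],[0,67,55,0,0,0,0],[0,72,59.5,0,0,0,0],[0,72,59.5,0,0,0,0],[0,72,59.5,0,0,0,0],[0,72,59.5,0,0,0,0],[0,72,59.5,0,0,0,0],[0,72,59.5,0,0,0,0],[0,72,59.5,0,0,0,0]]]'
python3 - <<'E'
from h import *
np.set_printoptions(precision=1,suppress=True,linewidth=200)
s=arm.read_camera("side");cv2.imwrite("pics/s8.png",s);t=arm.read_camera("top");cv2.imwrite("pics/t8.png",t)
b=blobs(s,(100,100,50),(130,255,255),(300,240,340,280));r=blobs(s,(0,170,80),(6,255,255),(335,245,365,280));print(b,r)
print(blobs(t,(100,100,50),(130,255,255),(340,150,400,220)),blobs(t,(0,170,80),(6,255,255),(340,150,400,220)))
print("blue",plane("side",*b[0][1:],75),"red",plane("side",*r[0][1:],75))
E
```

```text
time: 8.07
ee_pos: [454.1, -70.0, 26.2]
tcp_rot: [-0.081, -3.137, -0.003]
contact_force: [-1.7, 1.0, 12.0]
opening: 16.3
finger_force: 50.7
[(4, np.float64(322.0), np.float64(257.8))] [(6, np.float64(345.2), np.float64(265.8))]
[(6, np.float64(344.5), np.float64(201.0))] [(4, np.float64(361.5), np.float64(181.5))]
blue [ 541.3 -135.8   75. ] red [ 609.1 -199.    75. ]
```

```bash
python3 -m creep '[[[0,-1,-1,0,0,0,0],[0,-2,-2,0,0,0,0],[0,-2,-2,0,0,0,0],[0,-2,-2,0,0,0,0],[0,-2,-2,0,0,0,0],[0,-2,-2,0,0,0,0],[0,-2,-2,0,0,0,0],[0,-2,-2,0,0,0,0]]]'
python3 - <<'E'
from h import *
np.set_printoptions(precision=1,suppress=True,linewidth=200)
s=arm.read_camera("side");cv2.imwrite("pics/s9.png",s)
b=blobs(s,(100,100,50),(130,255,255),(300,240,340,280));r=blobs(s,(0,170,80),(6,255,255),(335,245,365,280));print(b,r)
print("blue",plane("side",*b[0][1:],75),"red",plane("side",*r[0][1:],75))
E
```

```text
time: 8.83
ee_pos: [456.3, -72.3, 26.2]
tcp_rot: [-0.081, -3.138, -0.003]
contact_force: [-0.5, 0.5, 9.4]
opening: 16.2
finger_force: 50.6
[(4, np.float64(322.5), np.float64(258.5))] [(6, np.float64(346.0), np.float64(266.5))]
blue [ 542.1 -139.9   75. ] red [ 610.8 -203.1   75. ]
```

```bash
python3 -m creep '[[[0,0,0,0,0,0,0],[1,0,0,0,0,0,0],[1,0,0,0,0,0,0],[1,0,0,0,0,0,0],[1,0,0,0,0,0,0],[1,0,0,-25,0,0,0],[1,0,0,-60,0,0,0],[1,-12,-30,-80,0,0,0],[1,-24,-62,-80,0,0,0],[1,-33,-89,-80,0,0,0],[1,-33,-89,-80,0,0,0],[1,-33,-89,-80,0,0,0],[1,-33,-89,-80,0,0,0]]]'
python3 - <<'E'
from h import *
s=arm.read_camera("side");cv2.imwrite("pics/s10.png",cv2.resize(s[200:300,270:390],(720,600),interpolation=cv2.INTER_CUBIC))
r=blobs(s,(0,170,80),(6,255,255),(335,245,365,280));print(r);print(blobs(s,(100,100,50),(130,255,255),(300,240,340,280)))
row([484,-164.5,17],tool(-3))
E
```

```text
time: 9.97
ee_pos: [485.0, -163.5, 104.9]
tcp_rot: [-0.082, -3.138, -0.003]
contact_force: [0.1, -1.3, 0.1]
opening: 85.3
finger_force: 0.0
[(6, np.float64(346.0), np.float64(266.5))]
[(4, np.float64(322.5), np.float64(258.5))]
row [0.6, -1.6, 87.9] [0.1, -0.1, 0.0] t 10.0167
```

View pics/s10.png

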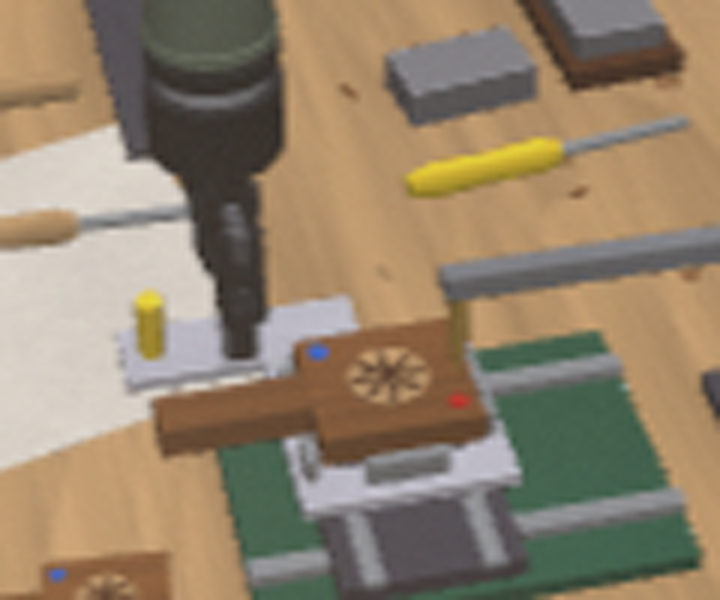

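Gripper at crop (240,350) is over the handle's middle (160–315 px). Go down and grip.

```bash
python3 -m creep '[[[1,0,-1,30,0,0,0],[1,0,-1,55,0,0,0],[1,0,-1,75,0,0,0],[1,0,-1,87,0,0,0],[1,0,-1,87,0,0,0],[0,0,-1,87,0,0,0],[0,0,-1,87,0,0,0],[0,0,-1,87,0,0,0],[0,0,-1,87,0,0,0],[0,0,-1,87,0,0,0],[0,0,-1,87,0,0,0],[0,0,-1,87,0,0,0]]]' 90
```

```text
time: 11.02
ee_pos: [487.1, -165.7, 20.3]
tcp_rot: [0.082, 3.138, -0.001]
contact_force: [-1.6, 2.4, 6.6]
opening: 30.3
finger_force: 89.3
```

```bash
python3 -m creep '[[[0,0,0,-4,0,0,0],[0,0,0,-8,0,0,0],[0,0,0,-12,0,0,0],[0,0,0,-13,0,0,0],[0,0,0,-13,0,0,0]]]'
python3 - <<'E'
from h import *
np.set_printoptions(precision=1,suppress=True,linewidth=200)
s=arm.read_camera("side");t=arm.read_camera("top");
b=blobs(s,(100,100,50),(130,255,255),(300,240,340,280));r=blobs(s,(0,170,80),(6,255,255),(335,245,365,280));print(b,r)
b2=blobs(t,(100,100,50),(130,255,255),(340,150,400,220));r2=blobs(t,(0,170,80),(6,255,255),(340,150,400,220));print(b2,r2)
if b and b2:print(tri(b[0][1:],b2[0][1:]))
if r and r2:print(tri(r[0][1:],r2[0][1:]))
for q in range(256,270):print(q,(s[q,341:352,0].astype(int)-s[q,341:352,2]),s[q,341:352].sum(1))
E
```

```text
time: 11.43
ee_pos: [486.1, -165.5, 32.2]
tcp_rot: [0.082, 3.14, -0.0]
contact_force: [0.2, -0.6, -1.2]
opening: 30.6
finger_force: 89.0
[(3, np.float64(322.0), np.float64(256.0))] [(6, np.float64(346.0), np.float64(263.5))]
[(7, np.float64(346.0), np.float64(200.7))] []
(array([ 542. , -139.2,   86.5]), np.float64(2.3391750943343927))
256 [-74 -73 -74 -70 -64 -68 -65 -69 -80 -81 -80] [287 291 291 273 261 271 293 374 452 458 465]
257 [-72 -71 -71 -68 -65 -66 -32 -35 -79 -80 -81] [284 285 278 269 257 276 361 455 451 462 463]
258 [-72 -71 -70 -68 -67 -66 -46 -21 -17 -10  -2] [276 282 277 274 271 274 299 355 367 299 269]
259 [-75 -73 -74 -70 -62 -66 -49 -18   7   9  10] [328 284 286 274 259 264 303 348 312 247 247]
260 [-75 -72 -71 -69 -66 -65 -64 -29   4   9   8] [334 274 273 266 264 261 266 346 377 245 250]
261 [-68 -67 -67 -66 -67 -64 -59 -50 -17   8   8] [303 264 264 265 276 262 247 308 345 304 250]
262 [-68 -69 -72 -72 -72 -72 -69 -67 -28   5   5] [274 281 284 283 278 277 276 278 346 418 404]
263 [ -70  -70  -69  -80 -115 -132 -108  -79  -51  -14    4] [277 272 270 275 284 286 284 277 299 386 432]
264 [ -67  -68  -68  -85 -124 -141 -123  -80  -53  -18    3] [261 270 268 266 268 294 279 262 308 385 427]
265 [ -69  -69  -71  -73  -82 -101  -94  -72  -70  -31    1] [271 276 274 269 254 272 287 274 277 354 399]
266 [-71 -70 -71 -71 -71 -72 -71 -70 -71 -49 -16] [282 280 278 276 278 278 274 270 270 297 351]
267 [-70 -70 -69 -66 -65 -65 -59 -55 -51 -36  -9] [274 276 268 268 264 250 246 229 214 252 340]
268 [-57 -54 -52 -51 -48 -48 -48 -48 -48 -34 -10] [237 228 214 206 206 211 210 213 214 253 362]
269 [-48 -47 -47 -48 -49 -49 -49 -50 -49 -39 -14] [216 214 212 216 213 220 218 219 216 242 308]
```

```bash
python3 -m creep '[[[0,10,0,-13,0,0,0],[0,25,0,-13,0,0,0],[0,45,0,-13,0,0,0],[0,65,0,-13,0,0,0],[0,85,0,-13,0,0,0],[0,105,0,-14,0,0,0],[0,120,0,-14,0,0,0],[0,125,0,-20,0,0,0],[0,125,0,-45,0,0,0],[0,125,0,-75,0,0,0],[0,125,0,-105,0,0,0],[0,125,0,-130,0,0,0],[0,125,0,-140,0,0,0],[0,125,0,-140,0,0,0]]]'
python3 - <<'E'
from h import *
np.set_printoptions(precision=1,suppress=True,linewidth=200)
# tool-frame rosette offset from lifted reading
R0=tool(-3.1);off=R0.inv().apply(np.array([577,-169.3,87.3])-np.array([486.3,-165.4,32.2]));print("off",off)
s=arm.read_state();R=Rn.from_rotvec(s["tcp_rot"]);ros=s["ee_pos"]+R.apply(off);print("ros pred",ros,s["q"])
sd=arm.read_camera("side");t=arm.read_camera("top")
for nm,lo,hi in(("b",(100,100,50),(130,255,255)),("r",(0,170,80),(6,255,255))):
    print(nm,blobs(sd,lo,hi,(280,190,350,290)),blobs(t,lo,hi,(340,190,420,260)))
for nm,P in(("b",[-36,30,0]),("r",[36,-30,0])):
    W=ros+(R*Rn.from_matrix(np.diag([-1,1,-1.]))).apply(P);print(nm,W,proj("side",W),proj("top",W))
for yaw,roll in((-1.4,-35),):
    Rt=tool(yaw,roll);row(np.array([533.5,216,170])-Rt.apply(off),Rt);print(np.array([533.5,216,170])-Rt.apply(off))
E
```

```text
time: 12.7
ee_pos: [363.8, -160.5, 175.3]
tcp_rot: [0.081, 3.134, -0.007]
contact_force: [0.2, -0.2, -2.0]
opening: 30.4
finger_force: 89.6
off [-90.8   1.  -55.1]
ros pred [ 454.2 -164.   230.9] [-0.6 -0.2  2.   0.   1.3 -2.2]
b [(6, np.float64(285.0), np.float64(229.5))] [(7, np.float64(348.0), np.float64(237.3))]
r [(4, np.float64(299.2), np.float64(201.0)), (5, np.float64(310.0), np.float64(237.0))] [(7, np.float64(367.3), np.float64(215.0)), (1, np.float64(380.0), np.float64(236.0))]
b [ 419.8 -132.2  230.6] [285.2 229. ] [348.2 237.4]
r [ 488.6 -195.8  231.3] [309.6 236.7] [367.8 215.2]
row [-63.0, 348.1, 45.9] [35.0, -0.5, -1.5] t 12.8
[442.  185.8 125.4]
```

```bash
python3 -m creep '[[[0,-5,15,0,2,0,0],[0,-15,45,0,6,0,0],[0,-25,75,0,10,0,0],[0,-35,105,0,14,0,0],[0,-42,135,0,18,0,-1],[0,-48,165,0,22,0,-1],[0,-53,190,0,26,0,-1],[0,-56,210,0,30,0,-1.5],[0,-60,230,0,33,0,-1.5],[0,-63,245,0,35,-0.5,-1.5],[0,-63,250,0,35,-0.5,-1.5],[0,-63,250,0,35,-0.5,-1.5],[0,-63,250,0,35,-0.5,-1.5]]]'
cat > chk.py <<'E'
from h import *
np.set_printoptions(precision=1,suppress=True,linewidth=200)
off=np.array([-90.8,1,-55.1]);s=arm.read_state();R=Rn.from_rotvec(s["tcp_rot"]);ros=s["ee_pos"]+R.apply(off);print("ros pred",ros,s["q"].round(2))
sd=arm.read_camera("side");t=arm.read_camera("top")
for nm,P,lo,hi in(("b",[-36,30,0],(100,100,50),(130,255,255)),("r",[36,-30,0],(0,170,80),(6,255,255))):
    W=ros+(R*Rn.from_matrix(np.diag([-1,1,-1.]))).apply(P);a,b=proj("side",W),proj("top",W);print(nm,W,a,b)
    f=lambda q:(int(q[0]-18),int(q[1]-18),int(q[0]+18),int(q[1]+18));x,y=blobs(sd,lo,hi,f(a)),blobs(t,lo,hi,f(b));print(x,y)
    if x and y:print("  tri",*tri(max(x)[1:],max(y)[1:]))
Rt=tool(-1.4,-35);row(np.array([533.5,216,170])-Rt.apply(off),Rt)
cv2.imwrite("pics/last.png",np.vstack([sd[80:240,200:400],t[120:280,150:350]]).repeat(2,0).repeat(2,1)[:, :400])
E
python3 chk.py
```

```text
time: 13.88
ee_pos: [436.1, 86.9, 170.5]
tcp_rot: [-0.035, -2.986, 0.943]
contact_force: [-0.5, -1.3, -0.8]
opening: 30.1
finger_force: 90.0
ros pred [527.8 117.1 214.7] [ 0.4  0.2  1.8 -0.6  1.5 -1. ]
b [492.4 142.5 197.6] [291.7 191.6] [262.2 216. ]
[] [(4, np.float64(262.5), np.float64(215.5))]
r [563.2  91.7 231.8] [311.6 188. ] [276.7 193.2]
[(4, np.float64(299.2), np.float64(201.0))] [(5, np.float64(277.4), np.float64(192.8))]
  tri [540.6  97.6 176.7] 55.974014935271626
row [-2.7, 108.1, -19.5] [-0.0, -0.1, -0.1] t 13.9833
```

```bash
python3 -m creep '[[[0,-1,20,-4,0,0,0],[0,-2,40,-8,0,0,0],[0,-2.5,55,-10,0,0,0],[0,-2.5,60,-10,0,0,0],[0,-2.5,60,-10,0,0,0]]]'; python3 chk.py
python3 - <<'E'
from h import *
a,b=arm.read_camera("side")[70:250,180:380],arm.read_camera("top")[110:290,130:330]
cv2.imwrite("pics/v.png",cv2.resize(np.hstack([a,b]),None,fx=2,fy=2,interpolation=cv2.INTER_CUBIC))
E
```

```text
time: 14.4
ee_pos: [440.8, 141.6, 145.4]
tcp_rot: [-0.038, -2.988, 0.943]
contact_force: [-0.4, 0.2, -1.8]
opening: 30.0
finger_force: 90.0
ros pred [532.4 171.7 189.9] [ 0.5  0.3  1.7 -0.5  1.5 -0.9]
b [497.1 197.2 172.7] [290.7 189.7] [246.5 214.9]
[] [(2, np.float64(247.0), np.float64(214.5))]
r [567.8 146.3 207.1] [309.9 186.1] [260.5 192.6]
[(3, np.float64(299.3), np.float64(200.7))] [(5, np.float64(260.6), np.float64(191.8))]
  tri [549.4 157.7 137.5] 52.53037354564931
row [0.3, 48.5, -8.7] [-0.0, -0.0, -0.1] t 14.5
```

View pics/v.png

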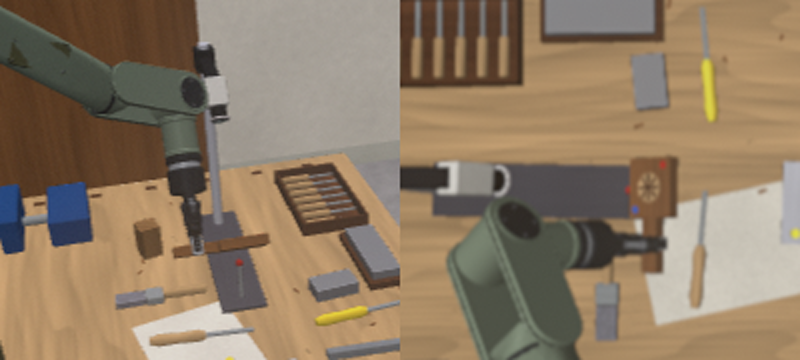

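The board is being held and is nearing the post. In the top crop the wrist (520,215) is close to the camera head (470,180), so I'll check the clearance.

Run:
```python
from h import *
np.set_printoptions(precision=1,suppress=True,linewidth=200)
print("wrist centre/cap",tri((275.5,115.5),(190,218)),"cam",tri((288.5,117),(167,199)))
R=tool(-1.4,-35);p=np.array([440.8,141.6,145.4])
for L in(100,200,250,300):print(L,p+R.apply([0,0,-L]))
for x in(439,512):print(proj("top",[x,354,400]),proj("top",[x,354,360]))
```

```text
wrist centre/cap (array([481.4, 300.2, 457. ]), np.float64(9.130080695716531)) cam (array([539.1, 374.4, 415. ]), np.float64(0.15024238973027831))
100 [442.2 198.9 227.3]
200 [443.6 256.3 309.2]
250 [444.3 285.  350.2]
300 [445.  313.6 391.1]
[176.2 235.7] [180.8 235.2]
[176.3 209. ] [180.9 209.5]
```

Run:
```python
from h import *
np.set_printoptions(precision=1,suppress=True)
off=np.array([-90.8,1,-55.1]);B=Rn.from_euler("z",2.6,degrees=True)*Rn.from_euler("x",-35,degrees=True)*Rn.from_euler("y",-4,degrees=True)
Rt=B*Rn.from_matrix(np.diag([-1,1,-1.]));C=Rn.from_euler("z",-1.4,degrees=True)*Rn.from_euler("x",-35,degrees=True)
print("zerr",np.degrees(np.arccos(B.as_matrix()[:,2]@C.as_matrix()[:,2])),"x elev",np.degrees(np.arcsin(B.as_matrix()[2,0])))
row(np.array([527,213,172])-Rt.apply(off),Rt)
```

```text
zerr 6.293396374832934 x elev 3.2757314507645368
row [0.1, 39.8, 1.4] [-0.1, -6.3, -3.4] t 14.6
```

```bash
python3 -m creep '[[[0,0,5,0,-0.1,-3,-1],[0,0,10,0.5,-0.1,-5.4,-2],[0,0,18,1,-0.1,-5.4,-2],[0,0,26,1,-0.1,-5.4,-2],[0,0,34,1.4,-0.1,-5.4,-2],[0,0,39,1.4,-0.1,-5.4,-2],[0,0,39,1.4,-0.1,-5.4,-2],[0,0,39,1.4,-0.1,-5.4,-2],[0,0,39,1.4,-0.1,-5.4,-2]]]'; python3 chk.py
python3 - <<'E'
from h import *
a,b=arm.read_camera("side")[70:250,180:380],arm.read_camera("top")[110:290,130:330]
cv2.imwrite("pics/v2.png",cv2.resize(np.hstack([a,b]),None,fx=2,fy=2,interpolation=cv2.INTER_CUBIC))
E
```

```text
time: 15.35
ee_pos: [442.1, 173.4, 122.2]
tcp_rot: [-0.058, 2.927, -0.922]
contact_force: [-1.1, -0.2, -2.9]
opening: 30.3
finger_force: 90.0
ros pred [528.2 210.9 171.9] [ 0.6  0.3  1.7 -0.6  1.4 -0.9]
b [491.9 233.4 152.6] [288.2 189.5] [236.7 216.8]
[] [(2, np.float64(237.0), np.float64(216.5))]
r [564.5 188.4 191.2] [306.9 184.4] [248.2 194.1]
[(3, np.float64(299.3), np.float64(200.7))] [(4, np.float64(248.5), np.float64(193.5))]
  tri [551.7 202.9 106.9] 42.00682277934685
row [-0.8, 8.5, -9.7] [0.1, 5.4, 1.9] t 15.45
```

View pics/v2.png

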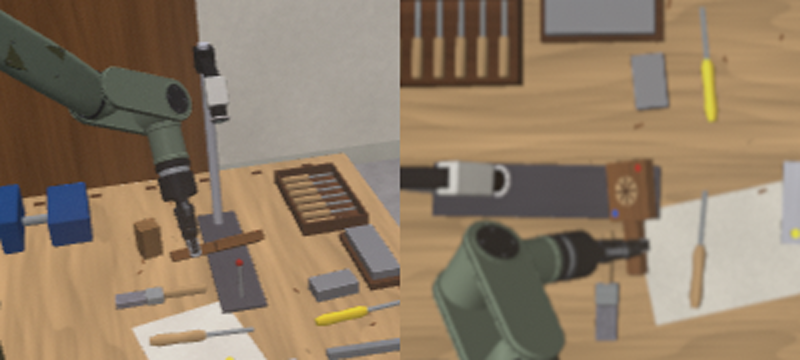

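Board is about 8 mm from the goal and the wrist is clear of the camera head. One small nudge, settle, then hand in.

```bash
python3 -m creep '[[[0,-1,2,-0.7,0,0,0],[0,-2,4,-1.5,0,0,0],[0,-2,4,-1.5,0,0,0],[0,-2,4,-1.5,0,0,0],[0,-2,4,-1.5,0,0,0],[0,-2,4,-1.5,0,0,0],[0,-2,4,-1.5,0,0,0],[0,-2,4,-1.5,0,0,0],[0,-2,4,-1.5,0,0,0]]]'; python3 chk.py; python3 -c "
from cell import arm
print(arm.read_state()['dq']);print(arm.hand_in())"
```

```text
time: 16.3
ee_pos: [443.7, 177.7, 121.3]
tcp_rot: [-0.058, 2.927, -0.921]
contact_force: [-0.1, 0.6, -1.9]
opening: 30.2
finger_force: 90.0
ros pred [529.7 215.2 171. ] [ 0.6  0.3  1.7 -0.6  1.4 -0.9]
b [493.4 237.7 151.7] [288.4 189.1] [235.4 216.3]
[] [(5, np.float64(235.6), np.float64(215.8))]
r [566.  192.7 190.3] [307.1 184. ] [246.9 193.7]
[(3, np.float64(299.3), np.float64(200.7))] [(5, np.float64(247.4), np.float64(193.2))]
  tri [552.7 207.2 104.1] 42.59625117627078
row [1.0, 4.3, -8.2] [0.1, 5.4, 2.0] t 16.4
[-0.00188799  0.00138712  0.00024762 -0.00172744 -0.00059583  0.00238052]
the job is handed in; nothing more can be done
None
```

Handed in at about 16 s (the verdict was not shown). By my measurements the blue dot and then the red dot each stood within about 3 mm of the pointer tip. The board was held still by its handle, with the rosette about 4 mm from the view point, the face tilted about 5° off square to the lens, and the long side about 3° off level.

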